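Let the ratchet winch model back to its stop

TASK

The hand winch on the plywood board has been left wound up and locked. Flick its sprung pawl right over, off the ratchet wheel, so that it stays off, then push the crank slowly clockwise (seen from above), no faster than about a quarter turn a second, until it rests at its stop post by the green mark. Leave the pawl off, and do not shift the other things on the table.

Things in the scene. Friction and masses are not known exactly. Their poses are not given: they have to be found in the camera images.
- winch: Plywood winch board fixed to the table, 250 (x) x 280 (y) x 14 mm. Origin on the table below the drum's upright axis; board spans x -133 to 117, y -160 to 120 mm. z up; at yaw 0 x points away from the robot, y to its left. Steel stop post (15 mm across with sleeve, top 66 mm above the table) at x 15, y 60 mm. Green mark at x 0, y 94 mm: the crank's home direction (+y).
- drum_axis (a point): Point on the drum's upright axis at the height of the crank arm's top, 62 mm above the table. Around this axis: steel ratchet wheel 100 mm across, 17 to 27 mm above the table, and blue drum 76 mm across, up to 53 mm.
- drum (a joint): Turn of drum, ratchet wheel and crank, rad: 0 = crank at its stop post (along the board's +y), growing anticlockwise seen from above; 2.4 to 5.2 at the start, 5.6 at most. Winding back (decreasing) is clockwise; the pawl blocks it while on. A brake keeps the drum where it is left: pushing the knob takes about 2 to 3 N.
- crank_knob (a point): Centre of the crank's upright orange knob, a cylinder 20 mm across, 64 to 102 mm above the table, 75 mm from the drum axis, on the end of the flat crank arm (18 mm wide, 54 to 62 mm above the table). At joint value q it lies, in the board's frame, at x = -75 sin q, y = 75 cos q mm.
- pawl (a joint): Turn of the pawl in rad, clockwise seen from above: -0.03 to 0.13 = on, its nose in or on the ratchet teeth; 0.62 = fully off, against its back stop. An over-centre spring pulls it back on below 0.25 and over to off beyond 0.25, where it stays by itself.
- pawl_tab (a point): On the axis of the pawl's upright red thumb tab, 80 mm above the table. Tab: cylinder 16 mm across, 24 to 95 mm above the table, at the end of the pawl's 70 mm tail. In the board's frame the pivot is at x -55, y -54 mm, the tab near x -60, y -124 when on. Pushed towards the board's -x (about 3 N) it trips after about 18 mm and meets its back stop after 43 (x -100, y -108).
- slotted_mass: brass slotted mass, disc 38 mm across, 16 mm high, lying on the winch's board; origin at the centre of its underside
- calculator: black pocket calculator, 155 x 78 x 14 mm, lying flat; origin at the centre of its underside
- glue_stick: white glue stick with a black cap, 29 mm across, 98 mm tall, standing; origin at the centre of its underside
- stapler: red and black stapler, 130 x 34 x 49 mm; origin at the centre of its underside
- textbook: red textbook, 210 x 156 x 22 mm, lying flat; origin at the centre of its underside
- hole_punch: black and blue hole punch, 105 x 60 x 54 mm; origin at the centre of its underside
- beaker: clear beaker, 72 mm across, 95 mm tall, standing; origin at the centre of its underside

How it is judged:
By the outcome, as a careful person would: the job done as asked, in the order asked, and still so for the second after the job is handed in, with the robot touching nothing.
It also fails if it takes over 56 s, if anything falls off the work surface, if the arm or the gripper's body presses on something with over 40 N, if the wrist force passes 120 N, or if a joint passes its speed limit or range.

ROBOT

A 6-joint arm with a two-finger parallel gripper is mounted at the origin on the work surface. World frame = base frame: x ahead of the robot, y to its left, z up, the work surface at z = 0. Lengths are in mm, angles in rad, forces in N, time in s.
With the tool pointing down it reaches from about 350 to 875 mm from the base axis. Payload 4.2 kg.
Tool frame: the origin (TCP) lies midway between the tips of the shut fingers; the grasp point (between the pads) lies 19 mm behind it; z points along the fingers, y is the direction in which the jaws open and shut (so a half turn about z gives the same grasp; the last joint's range is limited). The gripper opens to 85 mm and grips with 20 to 120 N. Pads are 22 mm wide; open, the fingers measure 114 mm over their backs; the gripper's body (76 mm by 85 mm) begins 54 mm behind the grasp point. The pads swing forward as they close: fully open they stand 13 mm farther back than shut.
Start: joints at [1.362, 0.385, 0.008, 0, -1.194, -0.259], TCP at [281.794, 557.846, 231.312] pointing down, gripper open.
Joint ranges: [-3.14, 3.14], [-1.21, 2.06], [-1.07, 1.41], [-3.16, 2.05], [-2.99, -0.16], [-3.1, 3.1]. Speed limits (rad/s): [2.79, 2.79, 3.14, 3.14, 3.14, 3.14].

INTERFACE

Orientations are given as a unit quaternion [x, y, z, w].
In Python, from bench import arm gives the robot as it stands. The module is installed in compiled form; this text tells all that it offers.
- The arm moves only by the tool drive_tool, never from a script. Its argument "moves" is a list that holds one entry, the list of rows, each a list of 7 numbers: the opening, from 0 (shut) to 1 (fully open), then the shift along the tool's x, y, z in m, then the turn, a rotation vector about the tool's x, y, z in rad. In form: [[[hand, dx, dy, dz, wx, wy, wz], ...]]. A call has 1 to 20 rows; each row shifts and turns the pose as measured when the row begins, along the tool's axes as they then stand; what a row does not reach is not made up. A row lasts 1/10 s, in which the tool goes at most 50 mm and 8.59 degrees, less where a joint would pass 70% of its speed; a pose out of reach is approached as far as the arm can. A call with a gripper value outside its range is refused whole. The fingers move at their own pace and stop on an object; the grip force is fixed at half the most. Time passes only in rows, so rows that do not move let the fingers close. It gives the time, the measured TCP pose, the force and the opening at its end, in the units of the state.
- arm.read_state(): the state, without advancing time (a new reading comes with each control period).
- arm.get_image(name): name is "scene" or "top" or "wrist"; returns (picture, depth): 480x640x3 uint8, red, green, blue; 480x640 float32, mm along the optical axis (not along the pixel's ray), 0 where there is no reading.
- arm.camera_params(name): a dict with "fov_y" (degrees; the focal length in pixels is half the picture's height over the tangent of half this angle, whatever the lens; pixels are square), "cx", "cy" (the principal point, pixels), "world_from_camera" (4x4, takes a point from camera to world coordinates); the wrist camera has in their place "T_tool_cam" (4x4, takes a point from camera to tool coordinates, whose origin is the TCP and whose axes are the flange's). Camera axes: x right, y down, z forward; pixel columns grow to the right and rows downward; lengths in mm; the calibration is good to about 2 mm. A picture is of the moment at which its call begins: read the wrist's pose just before it. camera_params takes no time and is no camera call.
- arm.job_done(): hands the job in, once; it reports no verdict.
The state is a dict: "clock": time; "joints": joint angles; "joint_vel": joint speeds; "joint_efforts": joint torques, N m; "position": TCP position; "ee_rot": TCP orientation; "contact_force": force on the tool from outside, world axes, zero at the start; "wrist_torque": the same for the moment, N m; "gripper_width": finger opening in mm.
Only numpy, scipy, OpenCV 4.12 (cv2) and the standard library are available. Lean on these libraries where they do the work, as an engineer would, in place of code of your own. Each camera call takes 0.05 s, during which the arm holds its last target.

## Working session

There is one attempt and no reset: what is moved stays moved. The work goes in short steps, Python scripts to look and compute and a tool call to move; the robot and the scene stay as the last step left them, time stands still between calls to the robot, and variables do not carry over. Pictures are saved under pics/ and viewed, and the job is handed in when it is done.

Besides the shell and the picture viewer there is one more tool, called after ">>>" as name(argument=value, ...), one argument or row to a line, values as JSON. drive_tool: Moves the arm, as the interface text tells. Its arguments: {"type":"object","properties":{"moves":{"type":"array","items":{"type":"array","items":{"type":"array","items":{"type":"number"}}}}},"required":["moves"]}

```bash
mkdir -p pics; ls
python3 - <<'E'
from bench import arm
import cv2,numpy as np
print(arm.read_state())
for n in ("top","scene"):
    p,d=arm.get_image(n); cv2.imwrite(f"pics/{n}0.png",p[:,:,::-1]); np.save(f"pics/{n}0.npy",d)
    c=arm.camera_params(n); print(n,c)
print(arm.camera_params("wrist"))
E
```

```text
pics
{'clock': 0.0, 'joints': array([ 1.36162683e+00,  3.85589871e-01,  6.63427797e-03, -5.16721719e-04,
       -1.19402589e+00, -2.58582422e-01]), 'joint_vel': array([ 1.68568085e-03, -8.36624269e-04,  1.48918901e-04,  1.54559124e-03,
        1.52297075e-05, -9.48888880e-05]), 'joint_efforts': array([-5.80243632e-04, -3.92289841e+01,  1.88402295e+01,  4.18617770e+00,
       -4.61134114e-03,  7.79671836e-06]), 'position': array([281.52450894, 557.34520316, 230.20216861]), 'ee_rot': array([ 9.72752749e-01, -2.31842270e-01, -2.13070551e-04,  1.09817696e-03]), 'contact_force': array([-0.13798818,  0.00125392,  0.56713506]), 'wrist_torque': array([-0.00689535,  0.04002611, -0.00184871]), 'gripper_width': 85.22077404829564}
top {'fov_y': 50.027653359769985, 'cx': 322.94553122949804, 'cy': 245.8687490802355, 'world_from_camera': array([[-2.32707765e-02, -9.93803567e-01,  1.08687357e-01,
         4.12477195e+02],
       [-9.99593435e-01,  2.13380759e-02, -1.89116702e-02,
         1.69834126e+01],
       [ 1.64753062e-02, -1.09083258e-01, -9.93896075e-01,
         1.45985029e+03],
       [ 0
[... 261 characters left out ...]
10e+03],
       [ 9.63752616e-01, -2.07856932e-01,  1.67261447e-01,
        -1.72787436e+02],
       [-1.66068958e-02, -6.72443590e-01, -7.39962046e-01,
         9.06166535e+02],
       [ 0.00000000e+00,  0.00000000e+00,  0.00000000e+00,
         1.00000000e+00]])}
{'fov_y': 66.3590707208519, 'cx': 325.1081330960772, 'cy': 244.60898126692445, 'T_tool_cam': array([[ 7.81961700e-04, -9.50814224e-01, -3.09760714e-01,
         8.04932910e+01],
       [ 9.99999618e-01,  8.64542247e-04, -1.29318094e-04,
         7.89930753e-01],
       [ 3.90758706e-04, -3.09760494e-01,  9.50814537e-01,
        -1.42271432e+02],
       [ 0.00000000e+00,  0.00000000e+00,  0.00000000e+00,
         1.00000000e+00]])}
```

View pics/top0.png

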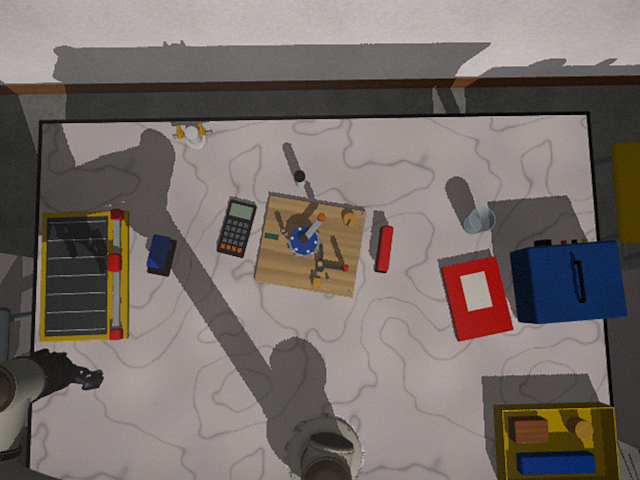

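View pics/scene0.png

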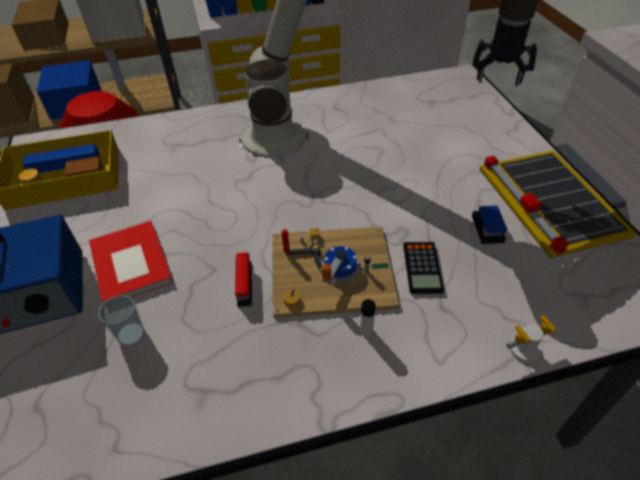

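The top view shows the board at about (312,243), the tab at (346,267), the orange knob at (321,216), the mark at (271,236) and the brass mass at (348,216). Next I'll zoom in.

```bash
cat > h.py <<'E'
import numpy as np,cv2
from bench import arm
def f(c): return 240/np.tan(np.radians(c["fov_y"])/2)
def ray(c,u,v,T): 
    d=np.array([(u-c["cx"])/f(c),(v-c["cy"])/f(c),1]); return T[:3,:3]@d,T[:3,3]
def atz(c,u,v,z,T=None):
    T=c["world_from_camera"] if T is None else T
    d,o=ray(c,u,v,T); return o+d*(z-o[2])/d[2]
def proj(c,P,T=None):
    T=c["world_from_camera"] if T is None else T
    q=T[:3,:3].T@(np.asarray(P,float)-T[:3,3]); return q[0]/q[2]*f(c)+c["cx"],q[1]/q[2]*f(c)+c["cy"]
E
python3 - <<'E'
import cv2
p=cv2.imread("pics/top0.png"); cv2.imwrite("pics/top0z.png",cv2.resize(p[180:310,215:405],None,fx=4.2,fy=4.2,interpolation=cv2.INTER_CUBIC)[:600,:800])
p=cv2.imread("pics/scene0.png"); cv2.imwrite("pics/scene0z.png",cv2.resize(p[215:335,225:455],None,fx=3.4,fy=3.4,interpolation=cv2.INTER_CUBIC))
E
```

```text
(no output)
```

View pics/top0z.png

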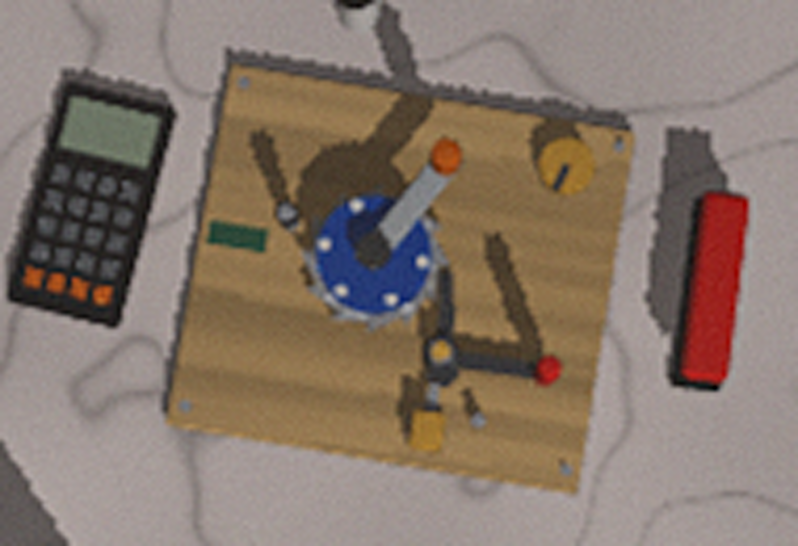

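View pics/scene0z.png

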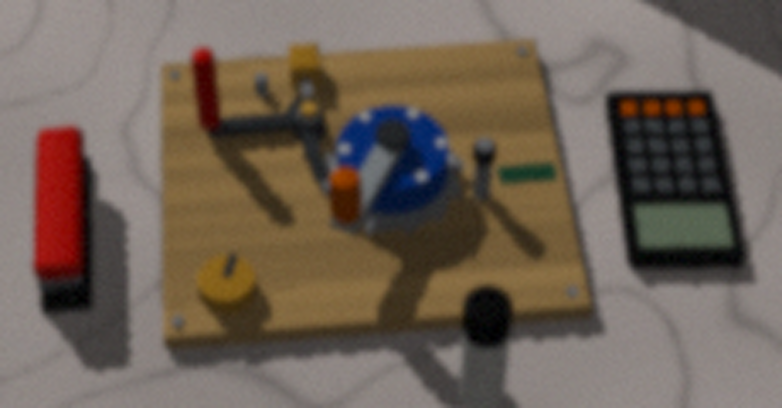

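The top zoom shows the board rotated a little. Its corners are at (230,65), (632,130), (577,490) and (170,412), the knob at (446,153), the tab at (548,367), the post top at (289,212) and the hub at (372,250). I'll fit the board pose from these.

Run:
```python
from h import *
from scipy.optimize import least_squares
ct=arm.camera_params("top"); cs=arm.camera_params("scene")
zt=lambda u,v:(u/4.2+215,v/4.2+180)
zs=lambda u,v:(u/3.4+225,v/3.4+215)
L=[((117,120,14),zt(230,65)),((117,-160,14),zt(632,130)),((-133,-160,14),zt(577,490)),((-133,120,14),zt(170,412)),
((15,60,66),zt(289,210)),((0,0,62),zt(372,248)),((0,94,14),zt(237,236))]
S=[((117,120,14),zs(590,305)),((117,-160,14),zs(168,338)),((-133,-160,14),zs(163,65)),((-133,120,14),zs(536,42)),((15,60,66),zs(484,145)),((0,94,14),zs(527,173))]
def W(p,P): c,s=np.cos(p[2]),np.sin(p[2]); return np.array([p[0]+c*P[0]-s*P[1],p[1]+s*P[0]+c*P[1],P[2]])
def fit(sets):
    r=lambda p:np.concatenate([np.subtract(proj(c,W(p,P)),uv) for c,K in sets for P,uv in K])
    s=least_squares(r,[480,30,-.1],loss='soft_l1'); return s.x,r(s.x).reshape(-1,2).round(1).tolist()
for st in ([(ct,L)],[(cs,S)],[(ct,L),(cs,S)]):
    p,r=fit(st); print(p,r)
for n,c,(u,v),z in (("tab",ct,zt(548,367),95),("tabS",cs,zs(204,55),95),("knob",ct,zt(446,155),102),("knobS",cs,zs(345,175),102)):
    w=atz(c,u,v,z); d=w[:2]-p[:2]; cc,s=np.cos(p[2]),np.sin(p[2]); b=(cc*d[0]+s*d[1],-s*d[0]+cc*d[1])
    print(n,w.round(1),np.round(b,1),"q",np.arctan2(-b[0],b[1])%6.283,np.hypot(*b))
for n,P in (("tabpred",(-60,-124,80)),("tabstop",(-100,-108,80)),("post",(15,60,66)),("home",(0,75,80))): print(n,W(p,P).round(1))
```

```text
[ 5.84797001e+02  4.19396244e+01 -1.86624371e-01] [[-0.1, -1.2], [1.0, -0.7], [0.4, 0.5], [-1.4, 2.7], [-0.6, 0.1], [0.4, 0.2], [0.1, -0.3]]
[587.06203437  44.88198403 -12.75946412] [[1.4, 0.9], [-1.8, 0.4], [-0.6, -1.1], [-0.1, -1.6], [0.4, -0.4], [0.2, 0.2]]
[ 5.86001334e+02  4.34975892e+01 -1.92001494e-01] [[-0.4, -1.8], [0.6, -0.7], [-0.5, 0.3], [-2.1, 2.0], [-1.2, -0.5], [-0.2, -0.3], [-0.4, -0.9], [0.6, 0.6], [-2.4, 0.3], [-1.3, -1.2], [-0.8, -1.8], [-0.3, -0.6], [-0.5, -0.0]]
tab [502.9 -67.6  95. ] [ -60.4 -124.9] q 2.6912305663722362 138.70675957586565
tabS [508.2 -65.2  95. ] [ -55.7 -121.6] q 2.7121744550521156 133.7188520608885
knob [638.9  -6.  102. ] [ 61.4 -38.5] q 4.15238994731126 72.43927241111481
knobS [643.1  -3.5 102. ] [ 65.1 -35.3] q 4.21568886140171 74.00535891668575
tabpred [503.4 -66.8  80. ]
tabstop [467.2 -43.4  80. ]
post [612.2  99.5  66. ]
home [600.3 117.1  80. ]
```

>>> drive_tool(
  moves=[
    [[0,0,0,0,0,0,-0.138],[0,0,0,0,0,0,-0.138],[0,0.02,0.03,0,0,0,0],[0,0.025,0.038,0,0,0,0],[0,0.025,0.038,0,0,0,0],[0,0.025,0.038,0,0,0,0],[0,0.025,0.038,0,0,0,0],[0,0.025,0.038,0,0,0,0],[0,0.025,0.038,0,0,0,0],[0,0.025,0.038,0,0,0,0],[0,0.025,0.038,0,0,0,0],[0,0.025,0.038,0,0,0,0],[0,0.025,0.038,0,0,0,0],[0,0.025,0.038,0,0,0,0],[0,0.025,0.038,0,0,0,0],[0,0.025,0.038,0,0,0,0],[0,0.01,0.015,0,0,0,0],[0,0,0,0,0,0,0]],
  ],
)

```text
clock: 1.9
position: [539.4, -61.2, 225.3]
ee_rot: [0.996, -0.088, -0.005, 0.006]
contact_force: [-0.4, 1.1, 0.2]
gripper_width: 0.0
```

```bash
cat >> h.py <<'E'
BP=np.array([586.0,43.5,-0.192])
def board(w,p=BP):
    d=np.asarray(w)[:2]-p[:2]; c,s=np.cos(p[2]),np.sin(p[2]); return np.array([c*d[0]+s*d[1],-s*d[0]+c*d[1]])
def wristT(st):
    from scipy.spatial.transform import Rotation as R
    T=np.eye(4); T[:3,:3]=R.from_quat(st["ee_rot"]).as_matrix(); T[:3,3]=st["position"]
    return T@arm.camera_params("wrist")["T_tool_cam"]
def rep():
    st=arm.read_state(); q=st["ee_rot"]
    print("t",st["clock"],"pos",st["position"].round(1),"board",board(st["position"]).round(1),"yaw",round(2*np.arctan2(q[1],q[0]),3),"F",st["contact_force"].round(1),"w",round(st["gripper_width"],1)); return st
E
python3 - <<'E'
from h import *
st=rep(); T=wristT(st); p,d=arm.get_image("wrist"); cv2.imwrite("pics/w1.png",p[:,:,::-1]); np.save("pics/w1.npy",d); np.save("pics/w1T.npy",T)
print(T.round(3))
E
```

```text
t 1.9 pos [539.4 -61.2 225.3] board [ -25.7 -111.6] yaw -0.177 F [-0.4  1.1  0.2] w 0.0
[[-1.75000e-01 -9.33000e-01 -3.14000e-01  6.19663e+02]
 [-9.84000e-01  1.70000e-01  4.40000e-02 -7.47820e+01]
 [ 1.20000e-02  3.17000e-01 -9.48000e-01  3.66919e+02]
 [ 0.00000e+00  0.00000e+00  0.00000e+00  1.00000e+00]]
```

View pics/w1.png

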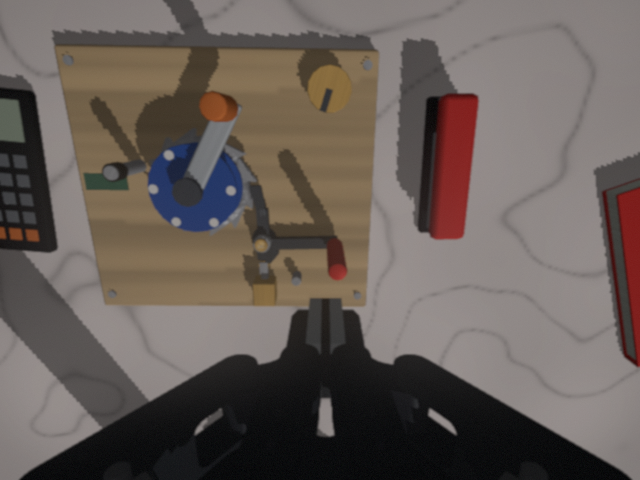

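The wrist view shows the board's corners at (54,46), (379,51), (366,304) and (105,304), the tab top at (337,271), the knob at (215,106), the post top at (114,172) and the hub at (187,191). The fingers are shut and thin. I'll refit the pose with these.

Run:
```python
from h import *
from scipy.optimize import least_squares
c=arm.camera_params("wrist"); T=np.load("pics/w1T.npy")
L=[((117,120,14),(54,45)),((117,-160,14),(379,51)),((-133,-160,14),(366,304)),((-133,120,14),(105,304)),((15,60,66),(114,171)),((0,0,62),(187,191)),((0,94,14),(106,182))]
def W(p,P): cc,s=np.cos(p[2]),np.sin(p[2]); return np.array([p[0]+cc*P[0]-s*P[1],p[1]+s*P[0]+cc*P[1],P[2]])
r=lambda p:np.concatenate([np.subtract(proj(c,W(p,P),T),uv) for P,uv in L])
s=least_squares(r,[586,43,-.19],loss='soft_l1'); p=s.x; print(p,r(p).reshape(-1,2).round(1).tolist())
for n,uv,z in (("tab",(337,271),95),("knob",(213,105),102),("mass",(329,88),30)):
    w=atz(c,*uv,z,T=T); b=board(w,p); print(n,w.round(1),b.round(1),np.hypot(*b),np.arctan2(-b[0],b[1])%6.283)
st=arm.read_state(); print(board(st["position"],p), "tip px", proj(c,st["position"],T))
```

```text
[ 5.84663652e+02  4.27495750e+01 -1.88628772e-01] [[-2.3, -2.0], [1.4, -2.5], [0.3, 3.8], [-0.9, 2.3], [-3.6, 2.2], [1.9, 0.6], [0.8, -0.6]]
tab [505.9 -67.6  95. ] [ -56.7 -123.1] 135.5746390109157 2.710020940892302
knob [642.9  -5.5 102. ] [ 66.2 -36.5] 75.6299197482096 4.208260318488669
mass [645.1 -86.8  30. ] [  83.7 -115.9] 142.96368359838812 3.7666712164451863
[ -25.52956919 -109.79060634] tip px (np.float64(320.86681739651146), np.float64(319.58242112155006))
```

>>> drive_tool(
  moves=[
    [[0,0.008,0.012,0,0,0,0],[0,0,0,0.02,0,0,0],[0,0,0,0.035,0,0,0],[0,0,0,0.035,0,0,0],[0,0,0,0.035,0,0,0],[0,0,0,0.03,0,0,0],[0,0,0,0.015,0,0,0],[0,0,0,0,0,0,0]],
  ],
)

```text
clock: 2.75
position: [544.9, -71.2, 51.8]
ee_rot: [0.997, -0.082, -0.002, 0.005]
contact_force: [-0.4, -0.1, -0.5]
gripper_width: -0.1
```

```bash
sed -i 's/^BP=.*/BP=np.array([585.3,43.2,-0.190])/' h.py
python3 - <<'E'
from h import *
rep(); p,d=arm.get_image("wrist"); cv2.imwrite("pics/w2.png",p[:,:,::-1])
E
```

```text
t 2.75 pos [544.9 -71.2  51.8] board [ -18.  -119.9] yaw -0.164 F [-0.4 -0.1 -0.5] w -0.1
```

View pics/w2.png

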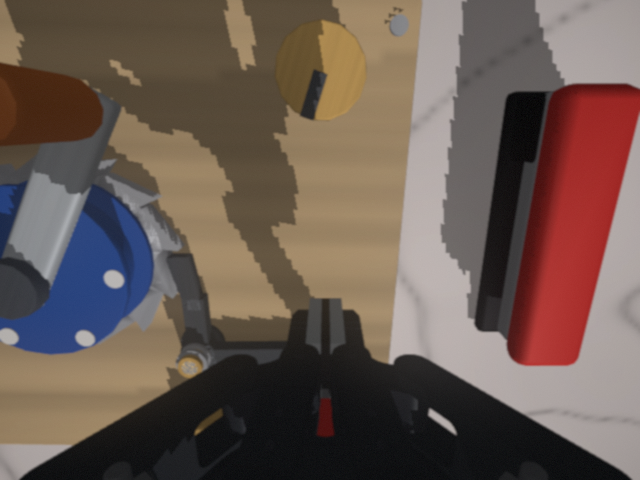

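>>> drive_tool(
  moves=[
    [[0,-0.006,0,0,0,0,0],[0,-0.006,0,0,0,0,0],[0,-0.006,0,0,0,0,0],[0,-0.006,0,0,0,0,0],[0,-0.006,0,0,0,0,0],[0,-0.006,-0.001,0,0,0,0],[0,-0.006,-0.001,0,0,0,0],[0,-0.006,-0.002,0,0,0,0],[0,-0.006,-0.002,0,0,0,0]],
  ],
)

```text
clock: 3.7
position: [494.4, -54.4, 58.5]
ee_rot: [0.997, -0.081, 0.007, 0.004]
contact_force: [0.3, 0.2, 0.0]
gripper_width: -0.2
```

Run:
```python
from h import *
rep(); p,d=arm.get_image("wrist"); cv2.imwrite("pics/w3.png",p[:,:,::-1])
```

```text
t 3.7 pos [494.4 -54.4  58.5] board [ -70.9 -113. ] yaw -0.162 F [0.3 0.2 0. ] w -0.2
```

View pics/w3.png

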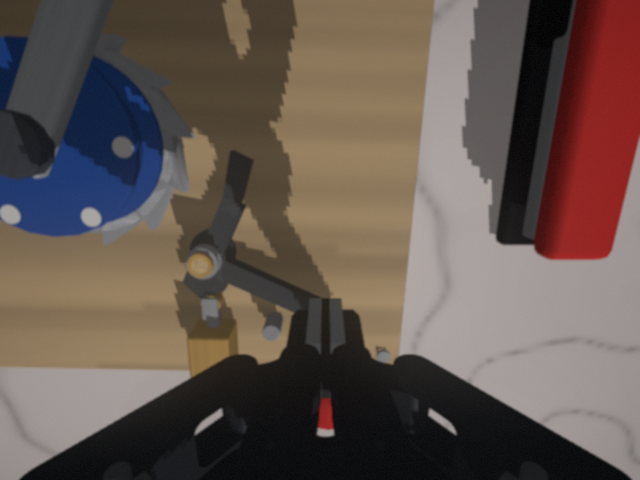

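The pawl has swung over, with its nose clear of the wheel at (240,165) and no contact force. I'll back off, lift and go behind the knob.

>>> drive_tool(
  moves=[
    [[0,0.015,0,0,0,0,0],[0,0.005,0,-0.03,0.009,-0.013,0.028],[0,0,0,-0.045,0,0,0],[0,0,0,-0.03,0,0,0],[0,0.03,-0.027,0,0,0,0],[0,0.03,-0.027,0,0,0,0],[0,0.03,-0.027,0,0,0,0],[0,0.03,-0.027,0,0,0,0],[0,0,0,0,0,0,0],[0,0,0,0,0,0,0]],
  ],
)

```text
clock: 4.75
position: [646.8, 29.8, 162.8]
ee_rot: [0.995, -0.096, -0.01, -0.0]
contact_force: [-0.0, -0.5, -0.1]
gripper_width: 0.0
```

Run:
```python
from h import *
rep()
p,d=arm.get_image("top"); cv2.imwrite("pics/t4z.png",cv2.resize(p[180:310,215:405,::-1],None,fx=4.2,fy=4.2,interpolation=cv2.INTER_CUBIC))
p,d=arm.get_image("wrist"); cv2.imwrite("pics/w4.png",p[:,:,::-1])
```

```text
t 4.75 pos [646.8  29.8 162.8] board [62.9 -1.5] yaw -0.192 F [-0.  -0.5 -0.1] w 0.0
```

View pics/t4z.png

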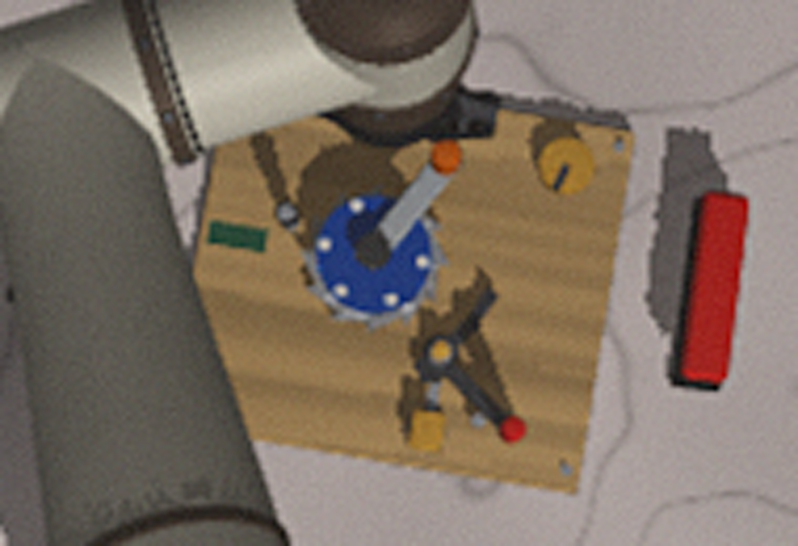

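View pics/w4.png

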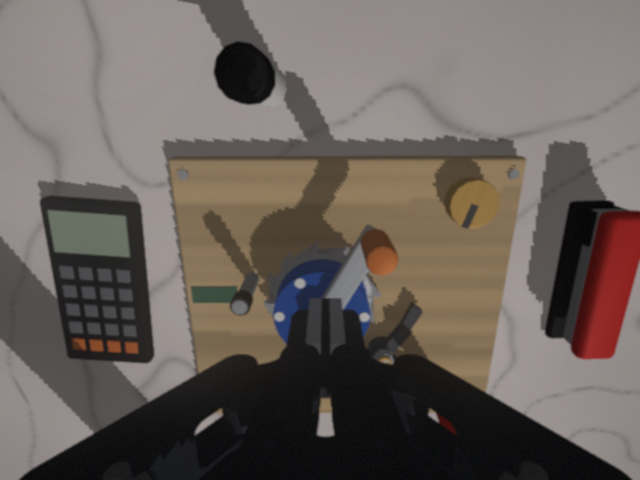

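The pawl is fully over: the tab is at (513,430) in the top zoom and the nose is clear of the wheel. The knob hasn't moved. I'll descend behind it.

>>> drive_tool(
  moves=[
    [[0,0.013,-0.007,0,0,0.018,0],[0,0,0,0,0,0,0],[0,0,0,0.03,0,0,0],[0,0,0,0.03,0,0,0],[0,0,0,0.015,0,0,0],[0,0,0,0,0,0,0]],
  ],
)

```text
clock: 5.45
position: [660.1, 31.6, 89.4]
ee_rot: [0.995, -0.097, 0.002, 0.0]
contact_force: [-0.1, 0.0, 0.3]
gripper_width: 0.2
```

Run:
```python
from h import *
st=rep();print(st["ee_rot"])
```

```text
t 5.45 pos [660.1  31.6  89.4] board [75.7  2.7] yaw -0.195 F [-0.1  0.   0.3] w 0.2
[ 9.95271661e-01 -9.71038740e-02  2.27096827e-03  1.58710582e-05]
```

>>> drive_tool(
  moves=[
    [[0,0,0,0.008,0,0,0],[0,0,0.006,0,0,0,0],[0,-0.0005,0.006,0,0,0,0],[0,-0.001,0.006,0,0,0,0],[0,-0.0014,0.0058,0,0,0,0],[0,-0.0019,0.0057,0,0,0,0],[0,-0.0023,0.0055,0,0,0,0],[0,-0.0028,0.0053,0,0,0,0],[0,-0.0032,0.0051,0,0,0,0],[0,-0.0036,0.0048,0,0,0,0]],
  ],
)

```text
clock: 6.45
position: [636.5, -16.8, 86.4]
ee_rot: [0.995, -0.097, 0.009, -0.003]
contact_force: [1.5, 1.5, 0.0]
gripper_width: -0.3
```

```bash
cat > plan.py <<'E'
from h import *
import sys
st=rep(); b=board(st["position"]); q=st["ee_rot"]; x,y,z,w=q
phi=np.arctan2(-b[0],b[1])%(2*np.pi); r=np.hypot(*b); print("phi",phi,"r",r,"tilt",2*(x*z+y*w),2*(y*z-x*w))
N=int(sys.argv[1]); D=.08; yaw=2*np.arctan2(y,x)
cur=b; 
for i in range(N):
    ph=phi-D*(i+1); rr=r+(75-r)*min(1,(i+1)/4); t=rr*np.array([-np.sin(ph),np.cos(ph)]); d=t-cur; cur=t
    e=BP[2]-yaw; dd=np.array([np.cos(e)*d[0]-np.sin(e)*d[1],np.sin(e)*d[0]+np.cos(e)*d[1]])
    print([round(dd[0]/1000,4),round(-dd[1]/1000,4)],round(ph,2),end="; ")
E
python3 plan.py 18
python3 - <<'E'
from h import *
p,d=arm.get_image("wrist"); cv2.imwrite("pics/w5.png",p[:,:,::-1])
E
```

```text
t 6.45 pos [636.5 -16.8  86.4] board [ 61.6 -49.3] yaw -0.194 F [1.5 1.5 0. ] w -0.3
phi 4.037430042382221 r 78.88448843762404 tilt 0.018526555200729274 0.003321758340322185
[np.float64(-0.0048), np.float64(0.0041)] 3.96; [np.float64(-0.0051), np.float64(0.0037)] 3.88; [np.float64(-0.0053), np.float64(0.0032)] 3.8; [np.float64(-0.0055), np.float64(0.0027)] 3.72; [np.float64(-0.0051), np.float64(0.0031)] 3.64; [np.float64(-0.0054), np.float64(0.0027)] 3.56; [np.float64(-0.0056), np.float64(0.0022)] 3.48; [np.float64(-0.0057), np.float64(0.0018)] 3.4; [np.float64(-0.0059), np.float64(0.0013)] 3.32; [np.float64(-0.0059), np.float64(0.0008)] 3.24; [np.float64(-0.006), np.float64(0.0004)] 3.16; [np.float64(-0.006), np.float64(-0.0001)] 3.08; [np.float64(-0.006), np.float64(-0.0006)] 3.0; [np.float64(-0.0059), np.float64(-0.0011)] 2.92; [np.float64(-0.0058), np.float64(-0.0015)] 2.84; [np.float64(-0.0057), np.float64(-0.002)] 2.76; [np.float64(-0.0055), np.float64(-0.0024)] 2.68; [np.float64(-0.0053), np.float64(-0.0029)] 2.6;
```

View pics/w5.png

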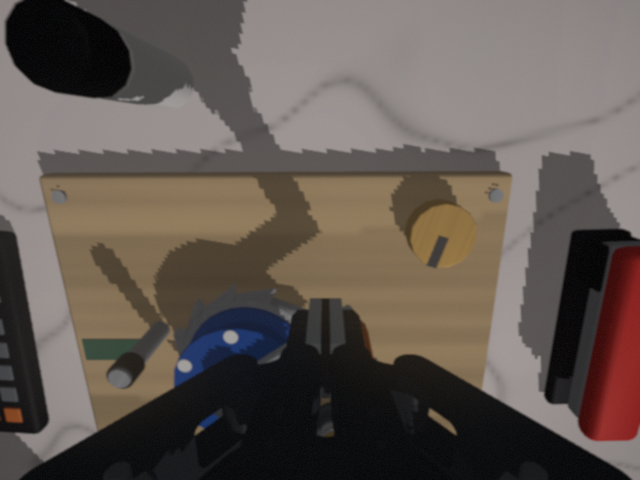

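The knob is at the fingers (orange just showing at (363,335)), and the contact force of about 2 N fits the brake. I'll continue the arc.

>>> drive_tool(
  moves=[
    [[0,-0.0048,0.0041,0.003,0,-0.006,0],[0,-0.0051,0.0037,0.002,0,-0.006,0],[0,-0.0053,0.0032,0,0,-0.004,0],[0,-0.0055,0.0027,0,0,0,0],[0,-0.0051,0.0031,0,0,-0.001,0],[0,-0.0054,0.0027,0,0,-0.001,0],[0,-0.0056,0.0022,0,0,-0.001,0],[0,-0.0057,0.0018,0,0,-0.001,0],[0,-0.0059,0.0013,0,0,-0.001,0],[0,-0.0059,0.0008,0,0,-0.001,0],[0,-0.006,0.0004,0,0,-0.001,0],[0,-0.006,-0.0001,0,0,-0.001,0]],
  ],
)

```text
clock: 7.7
position: [562.2, -31.5, 82.0]
ee_rot: [0.995, -0.097, -0.001, -0.004]
contact_force: [2.5, -0.3, 0.2]
gripper_width: -0.1
```

```bash
python3 plan.py 16 | sed 's/np.float64//g'
python3 - <<'E'
from h import *
p,d=arm.get_image("scene"); cv2.imwrite("pics/s6z.png",cv2.resize(p[200:335,225:455,::-1],None,fx=3.4,fy=3.4,interpolation=cv2.INTER_CUBIC))
E
```

```text
t 7.7 pos [562.2 -31.5  82. ] board [ -8.6 -77.8] yaw -0.194 F [ 2.5 -0.3  0.2] w -0.1
phi 3.031640346974953 r 78.2323086024309 tilt -0.0019144991058442432 0.007736996228357483
[(-0.006), (-0.0017)] 2.95; [(-0.0058), (-0.0022)] 2.87; [(-0.0056), (-0.0026)] 2.79; [(-0.0053), (-0.003)] 2.71; [(-0.0054), (-0.0027)] 2.63; [(-0.0051), (-0.0031)] 2.55; [(-0.0049), (-0.0035)] 2.47; [(-0.0046), (-0.0039)] 2.39; [(-0.0042), (-0.0042)] 2.31; [(-0.0039), (-0.0046)] 2.23; [(-0.0035), (-0.0049)] 2.15; [(-0.0031), (-0.0051)] 2.07; [(-0.0027), (-0.0054)] 1.99; [(-0.0023), (-0.0056)] 1.91; [(-0.0018), (-0.0057)] 1.83; [(-0.0013), (-0.0058)] 1.75;
```

View pics/s6z.png

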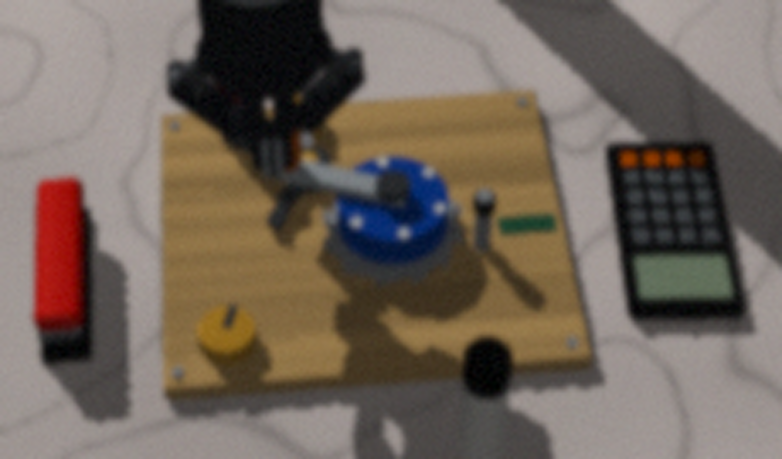

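The scene view shows the crank arm pointing to the fingers at (270,150), with everything else in place. I'll continue.

>>> drive_tool(
  moves=[
    [[0,-0.006,-0.0017,-0.001,-0.002,-0.001,0],[0,-0.0058,-0.0022,-0.001,-0.002,-0.001,0],[0,-0.0056,-0.0026,0,-0.002,-0.001,0],[0,-0.0053,-0.003,0,-0.001,-0.001,0],[0,-0.0054,-0.0027,0,0,-0.001,0],[0,-0.0051,-0.0031,0,0,-0.001,0],[0,-0.0049,-0.0035,0,0,-0.001,0],[0,-0.0046,-0.0039,0,0,-0.001,0],[0,-0.0042,-0.0042,0,0,0,0],[0,-0.0039,-0.0046,0,0,0,0]],
  ],
)

```text
clock: 8.75
position: [513.2, 11.5, 84.7]
ee_rot: [0.995, -0.097, -0.007, 0.001]
contact_force: [2.2, -1.1, 0.6]
gripper_width: -0.0
```

```bash
python3 plan.py 18 | sed 's/np.float64//g'
```

```text
t 8.75 pos [513.2  11.5  84.7] board [-64.8 -44.7] yaw -0.194 F [ 2.2 -1.1  0.6] w -0.0
phi 2.174846172707343 r 78.71464338077352 tilt -0.014454921234557348 0.0001877866318666546
[(-0.0026), (-0.0058)] 2.09; [(-0.0021), (-0.0059)] 2.01; [(-0.0016), (-0.006)] 1.93; [(-0.0011), (-0.006)] 1.85; [(-0.0015), (-0.0058)] 1.77; [(-0.001), (-0.0059)] 1.69; [(-0.0005), (-0.006)] 1.61; [(-0.0), (-0.006)] 1.53; [(0.0004), (-0.006)] 1.45; [(0.0009), (-0.0059)] 1.37; [(0.0014), (-0.0058)] 1.29; [(0.0018), (-0.0057)] 1.21; [(0.0023), (-0.0055)] 1.13; [(0.0027), (-0.0053)] 1.05; [(0.0031), (-0.0051)] 0.97; [(0.0035), (-0.0048)] 0.89; [(0.0039), (-0.0045)] 0.81; [(0.0043), (-0.0042)] 0.73;
```

>>> drive_tool(
  moves=[
    [[0,-0.0026,-0.0058,0,0,0.004,0],[0,-0.0021,-0.0059,0,0,0.004,0],[0,-0.0016,-0.006,0,0,0.003,0],[0,-0.0011,-0.006,0,0,0.003,0],[0,-0.0015,-0.0058,0,0,0,0],[0,-0.001,-0.0059,0,0,0,0],[0,-0.0005,-0.006,0,0,0,0],[0,0,-0.006,0,0,0,0],[0,0.0004,-0.006,0,0,0,0],[0,0.0009,-0.0059,0,0,0,0],[0,0.0014,-0.0058,0,0,0,0]],
  ],
)

```text
clock: 9.85
position: [513.0, 80.6, 82.6]
ee_rot: [0.995, -0.097, -0.005, 0.004]
contact_force: [-0.6, -1.1, 0.4]
gripper_width: -0.1
```

```bash
python3 plan.py 14 | sed 's/np.float64//g'
python3 - <<'E'
from h import *
p,d=arm.get_image("scene"); cv2.imwrite("pics/s7z.png",cv2.resize(p[200:335,225:455,::-1],None,fx=3.4,fy=3.4,interpolation=cv2.INTER_CUBIC))
E
```

```text
t 9.85 pos [513.   80.6  82.6] board [-78.1  23. ] yaw -0.195 F [-0.6 -1.1  0.4] w -0.1
phi 1.2837224817658783 r 81.39833432956812 tilt -0.011688864351489732 -0.006947591143118295
[(0.0036), (-0.0056)] 1.2; [(0.0039), (-0.0052)] 1.12; [(0.0043), (-0.0047)] 1.04; [(0.0046), (-0.0043)] 0.96; [(0.0036), (-0.0048)] 0.88; [(0.004), (-0.0045)] 0.8; [(0.0043), (-0.0042)] 0.72; [(0.0046), (-0.0038)] 0.64; [(0.0049), (-0.0034)] 0.56; [(0.0052), (-0.003)] 0.48; [(0.0054), (-0.0026)] 0.4; [(0.0056), (-0.0022)] 0.32; [(0.0058), (-0.0017)] 0.24; [(0.0059), (-0.0012)] 0.16;
```

View pics/s7z.png

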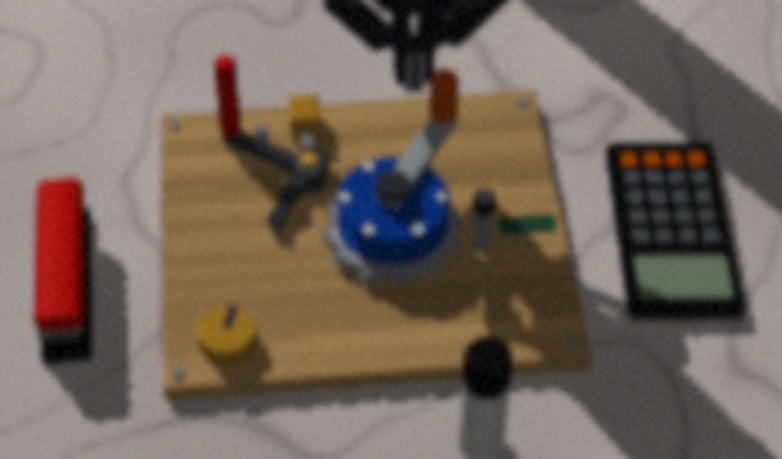

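The knob is at (443,95) in the scene zoom, just ahead of the fingers, and the pawl is still off. I'll continue.

>>> drive_tool(
  moves=[
    [[0,0.0036,-0.0056,0,0.002,0.003,0],[0,0.0039,-0.0052,0,0.002,0.003,0],[0,0.0043,-0.0047,0,0.002,0.003,0],[0,0.0046,-0.0043,0,0,0.001,0],[0,0.004,-0.0045,0,0,0.001,0],[0,0.0043,-0.0042,0,0,0.001,0],[0,0.0045,-0.004,0,0,0.001,0]],
  ],
)

```text
clock: 10.6
position: [549.6, 109.2, 81.7]
ee_rot: [0.995, -0.097, 0.0, 0.002]
contact_force: [-1.2, -3.1, 0.0]
gripper_width: -0.0
```

```bash
python3 plan.py 8 | sed 's/np.float64//g'
python3 - <<'E'
from h import *
p,d=arm.get_image("scene"); cv2.imwrite("pics/s8z.png",cv2.resize(p[200:335,225:455,::-1],None,fx=3.4,fy=3.4,interpolation=cv2.INTER_CUBIC))
E
```

```text
t 10.6 pos [549.6 109.2  81.7] board [-47.5  58.1] yaw -0.195 F [-1.2 -3.1  0. ] w -0.0
phi 0.6854160374741132 r 75.05815965456995 tilt -1.3698088762742033e-05 -0.004332567661043184
[(0.0048), (-0.0036)] 0.61; [(0.0051), (-0.0032)] 0.53; [(0.0053), (-0.0028)] 0.45; [(0.0055), (-0.0024)] 0.37; [(0.0057), (-0.0019)] 0.29; [(0.0058), (-0.0015)] 0.21; [(0.0059), (-0.001)] 0.13; [(0.006), (-0.0005)] 0.05;
```

View pics/s8z.png

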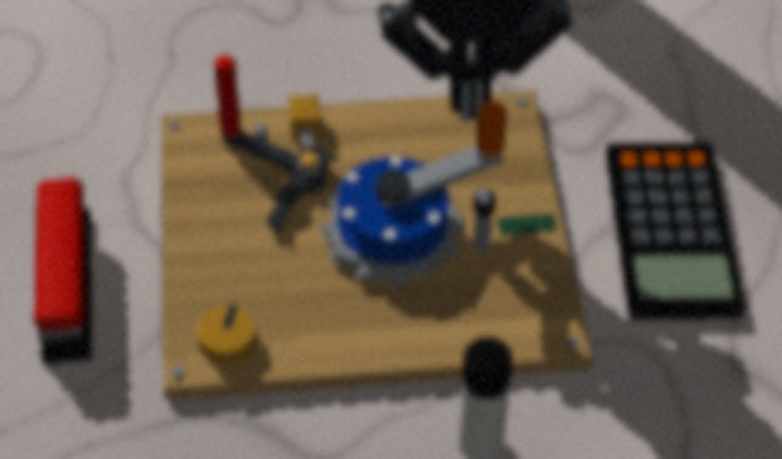

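>>> drive_tool(
  moves=[
    [[0,0.0048,-0.0036,0,0.002,0,0],[0,0.0051,-0.0032,0,0.001,0,0],[0,0.0053,-0.0028,0,0,0,0],[0,0.003,-0.001,0,0,0,0],[0,0.003,-0.001,0,0,0,0]],
  ],
)

```text
clock: 11.15
position: [575.0, 117.7, 80.9]
ee_rot: [0.995, -0.097, 0.0, 0.0]
contact_force: [-1.9, 0.1, 0.3]
gripper_width: 0.2
```

```bash
python3 plan.py 3 | sed 's/np.float64//g'
python3 - <<'E'
from h import *
p,d=arm.get_image("scene"); cv2.imwrite("pics/s9z.png",cv2.resize(p[200:335,225:455,::-1],None,fx=3.4,fy=3.4,interpolation=cv2.INTER_CUBIC))
E
```

```text
t 11.15 pos [575.  117.7  80.9] board [-24.2  71.2] yaw -0.195 F [-1.9  0.1  0.3] w 0.2
phi 0.32758405371617516 r 75.2078003717916 tilt 6.879295117960633e-05 -0.0006298452036164682
[(0.0058), (-0.0017)] 0.25; [(0.0059), (-0.0012)] 0.17; [(0.006), (-0.0007)] 0.09;
```

View pics/s9z.png

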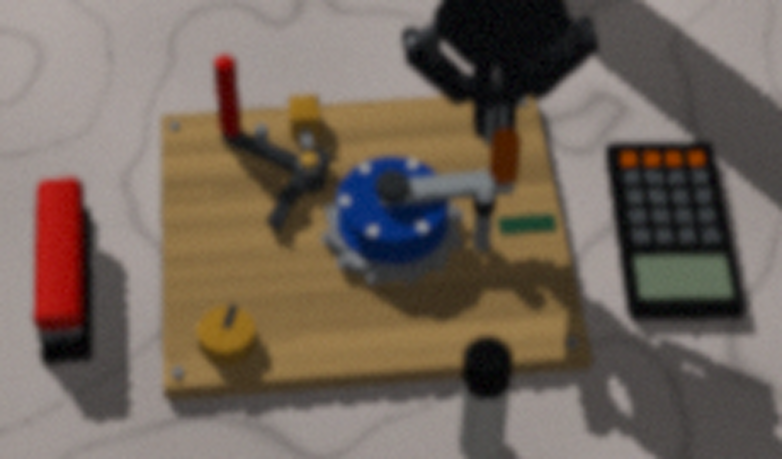

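It's close to the post but the force is still only at brake level. I'll inch on.

>>> drive_tool(
  moves=[
    [[0,0.003,-0.0005,0,0,0,0],[0,0.003,-0.0005,0,0,0,0]],
  ],
)

```text
clock: 11.4
position: [577.6, 117.7, 80.7]
ee_rot: [0.995, -0.098, -0.004, 0.001]
contact_force: [-14.7, 5.1, 10.8]
gripper_width: -0.3
```

>>> drive_tool(
  moves=[
    [[0,0.003,0,0,0,0,0],[0,0.003,0,0,0,0,0]],
  ],
)

```text
clock: 11.6
position: [577.3, 117.7, 81.0]
ee_rot: [0.995, -0.098, -0.011, 0.002]
contact_force: [-9.5, 3.4, 6.0]
gripper_width: 0.0
```

The force rose to about 15 N and the tool stopped advancing, so the crank is on its post. I'll back off and check.

>>> drive_tool(
  moves=[
    [[0,-0.01,0,0,0,0,0],[0,-0.02,0,0,0,0,0],[0,0,0,-0.03,0,0,0],[0,0,0,-0.04,0,0,0],[0,0,0,-0.04,0,0,0],[0,-0.04,0,0,0,0,0],[0,-0.04,0,0,0,0,0],[0,-0.02,0,0,0,0,0],[0,0,0,0,0,0,0]],
  ],
)

```text
clock: 12.5
position: [454.5, 148.4, 201.2]
ee_rot: [0.995, -0.097, 0.002, -0.006]
contact_force: [1.1, -0.3, 0.2]
gripper_width: -0.0
```

Run:
```python
from h import *
st=rep(); T=wristT(st)
p,d=arm.get_image("wrist"); cv2.imwrite("pics/w10.png",p[:,:,::-1]); np.save("pics/w10T.npy",T)
p,d=arm.get_image("scene"); cv2.imwrite("pics/s10.png",p[:,:,::-1]); cv2.imwrite("pics/s10z.png",cv2.resize(p[215:335,225:455,::-1],None,fx=3.4,fy=3.4,interpolation=cv2.INTER_CUBIC))
```

```text
t 12.5 pos [454.5 148.4 201.2] board [-148.3   78.6] yaw -0.194 F [ 1.1 -0.3  0.2] w -0.0
```

View pics/w10.png

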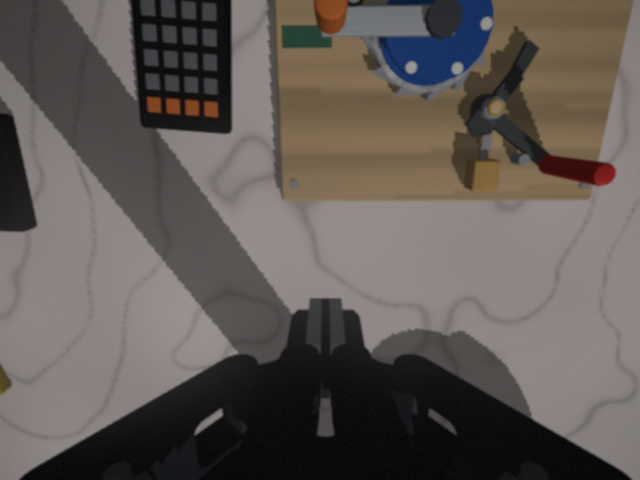

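View pics/s10z.png

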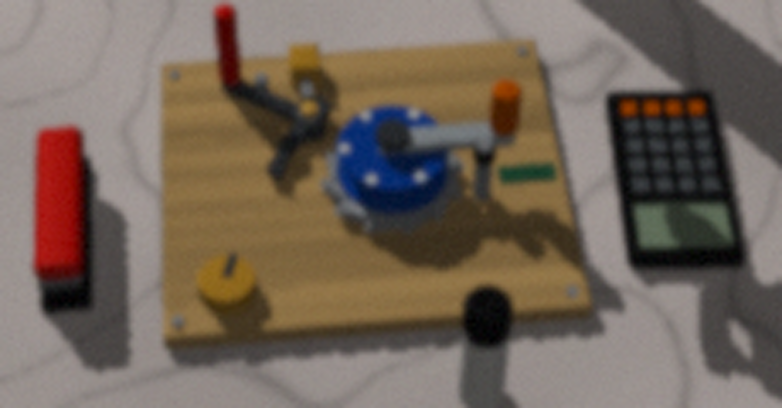

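Both views show the crank arm against the post and the pawl off. I'll check the numbers from both cameras.

Run:
```python
from h import *
cs=arm.camera_params("scene"); cw=arm.camera_params("wrist"); T=np.load("pics/w10T.npy")
zs=lambda u,v:(u/3.4+225,v/3.4+215)
for n,w in (("knobS",atz(cs,*zs(507,88),102)),("tabS",atz(cs,*zs(225,13),95)),("knobarmW",atz(cw,331,20,64,T=T)),("hubW",atz(cw,444,17,62,T=T)),("tabW",atz(cw,602,174,95,T=T))):
    b=board(w); print(n,w.round(1),b.round(1),np.arctan2(-b[0],b[1]).round(3))
a=cv2.imread("pics/scene0.png");b=cv2.imread("pics/s10.png")
for n,(x0,y0,x1,y1) in dict(stapler=(233,250,254,308),calc=(402,240,445,296),glue=(358,298,378,335),mass=(280,288,305,310),book=(88,220,172,300),beaker=(98,294,148,348),punch=(472,203,508,243)).items():
    g=lambda i:np.float32(cv2.cvtColor(i[y0:y1,x0:x1],cv2.COLOR_BGR2GRAY)); print(n,cv2.phaseCorrelate(g(a),g(b)))
rep()
```

```text
knobS [600.8 118.3 102. ] [ 1.  76.7] -0.013
tabS [472.4 -42.6  95. ] [ -94.7 -105.6] 2.411
knobarmW [598.6 116.9  64. ] [-0.9 74.9] 0.012
hubW [586.   42.2  62. ] [ 0.9 -0.8] -2.29
tabW [468.  -41.4  95. ] [ -99.2 -105.2] 2.386
stapler ((-0.027054898040267616, -0.012846101448818814), 1.0068398752146297)
calc ((0.21381098509629126, -0.119922251851456), 0.7096156441723859)
glue ((0.29430315587150524, -0.08107620065566934), 1.0546422252058982)
mass ((0.5144287148345867, 0.04231334257027264), 0.9237517003218333)
book ((-0.0658269812549861, 0.04239627847300653), 1.0299738309118482)
beaker ((-0.008670380058802607, 0.19151064296847764), 0.9864245329962836)
punch ((0.029243729352351977, -0.13447489815795777), 0.8100633601347605)
t 12.6 pos [456.5 148.5 201.1] board [-146.4   79.1] yaw -0.195 F [ 0.4 -0.9  0.2] w 0.0
```

```bash
python3 -c "
from bench import arm
print(arm.job_done())"
```

```text
the job is handed in; nothing more can be done
None
```

The winch is wound back to its stop with the pawl off, and I handed the job in at about 12.6 s of the 56 s allowed.

- **Pawl:** I flicked it over with the shut fingers before touching the crank. After the wind-back the tab measured about (-99, -105) mm on the board by the wrist camera and (-95, -106) by the scene camera. The back stop is at (-100, -108), so it has stayed off.
- **Crank:** I pushed the knob clockwise at about 0.8 rad/s, roughly half the allowed speed, from about 4.2 rad to the post. At the post the contact force rose from about 2 N to about 15 N per axis (19 N in all) and the tool stopped advancing. After I backed off, the knob read within 0.013 rad of home in both cameras (+0.012 and -0.013).
- **Other things on the table:** before and after scene pictures show shifts of 0.3 pixel or less for everything except the brass mass. That one read 0.5 pixel, which I put down to changed shadow because the arm never came near it. The calculator comparison was the weakest match, probably because the arm's shadow fell across it.

The robot ended clear of everything, and no check failed. Camera measurements of the same point differed by up to about 5 mm.

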